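# Turn the row of test pieces round, from one rack to the other

## Robot

A 6-joint arm with a two-finger parallel gripper is mounted at the origin on a cart in front of the work surface, level with it; the furniture and walls round the work are solid. World frame = base frame: x ahead of the robot, y to its left, z up, the work surface at z = 0. Lengths are in m, angles in rad, forces in N, time in s.
With the tool pointing down it reaches from about 0.25 to 0.775 m from the base axis. Payload 4 kg.
Tool frame: the origin (TCP) lies at the very end of the fingers, on their centre line; the grasp point (between the pads) lies 19 mm behind it; z points along the fingers, y is the line along which they close (so a half turn about z gives the same grasp; the last joint's range is limited). The gripper opens to 94 mm and grips with 3 to 60 N. Pads are 16 mm wide; open, the fingers measure 119 mm over their backs; the gripper's body (75 mm by 177 mm) begins 78 mm behind the grasp point.
Start: joints at [-1.235, 0.087, 1.371, -0, 1.684, -0.103], TCP at [0.234, -0.498, 0.206] pointing down, gripper open.
Joint ranges: [-3.1, 3.1], [-0.76, 2.03], [0.27, 2.55], [-1.08, 4.22], [0.17, 2.65], [-2.57, 2.57]. Speed limits (rad/s): [2.79, 2.79, 3.14, 3.14, 3.14, 3.14].

## Interface

Orientations are given as [roll, pitch, yaw] about the fixed x, y, z axes, in that order (R = Rz(yaw) Ry(pitch) Rx(roll)).
In Python, from bench import robot, snapshot, finder gives the robot as it stands.
- The arm moves only by the tool drive_tool, never from a script. Its argument "deltas" is text: rows parted by semicolons, each of 7 numbers parted by spaces: the shift along the tool's x, y, z each as a share of 100 mm, from -1 to 1, then the turn, a rotation vector about the tool's x, y, z each as a share of 90 degrees, from -1 to 1, then the finger opening in mm, from 0 to 94. In form: tx ty tz rx ry rz gripper; .... A call has 1 to 5 rows; each row is the pose to reach, as a shift and turn from the pose commanded when the call began, along the tool's axes at that moment; what a row does not reach only later rows make up. A row lasts 1/10 s, in which the tool goes at most 50 mm and 8.59 degrees, less where a joint would pass 70% of its speed; a pose out of reach is approached as far as the arm can. A call with a number of a shift or a turn outside -1 to 1 is refused whole. A call with a gripper value outside its range is refused whole. The fingers move at their own pace and stop on an object; the grip force is fixed at half the most. Time passes only in rows, so rows that repeat a pose let the fingers close. It gives the time, the measured TCP pose, the force, the opening and the grip force at its end, in the units of the state.
- robot.get_obs(): the state, without advancing time (a new reading comes with each control period).
- snapshot(name): name is "scene" or "top" or "wrist"; returns a dict with "img" (420x560x3 uint8, red, green, blue), "fx", "fy", "cx", "cy" (pixels), "T" (4x4, takes a point from camera to world coordinates); the wrist camera has in their place "hand_eye" (4x4, takes a point from camera to tool coordinates, whose origin is the TCP and whose axes are the flange's). Camera axes: x right, y up, looking along -z (the intrinsics and any distortion apply to the point x, -y, -z); pixel columns grow to the right and rows downward; lengths in m; the calibration is good to about 2 mm. A picture is of the moment at which its call begins: read the wrist's pose just before it. There is no depth.
- robot.close_job(): hands the job in; it is judged then, once.
Trained networks look in the newest picture that a camera, given by its name, has taken for a name from the list of things; names that differ only in an ending like _2 or _b are one class to them, and where a whole thing is asked for, a point or a joint stands for the part that bears it (a point fixed in the world has none). Each returns a list of dicts, best first, with "confidence" (0 to 1); they miss things now and then, are a little off and sometimes report something else, mostly with a low value. They report only what shows in the picture. A call takes as long as a camera call.
- finder.look_for(camera, thing): "xy" ([column, row] in pixels, amid what is visible of it).
- finder.masks_of(camera, thing): "region" (420x560 bool, what is visible of it) and "xy" ([column, row] in pixels, amid what is visible of it).
- finder.landmark_of(camera, thing): "xy" ([column, row] in pixels: a listed point, or the origin of a listed thing).
The state is a dict: "time": time; "joint_positions": joint angles; "qvel": joint speeds; "joint_torque": joint torques, N m; "tool_pos": TCP position; "ee_rot": TCP orientation; "wrist_force": force on the tool from outside, world axes, zero at the start; "wrist_torque": the same for the moment, N m; "width": finger opening in m; "finger_force": force on a finger pad.
Only numpy, scipy, OpenCV 4.12 (cv2) and the standard library are available. Lean on these libraries where they do the work, as an engineer would, in place of code of your own. Each camera call takes 0.05 s, during which the arm holds its last target. There are 200 camera calls.

## Task

Move the four test pieces from the wooden rack to the empty aluminium rack so that their order is reversed, one at a time and in turn: start with the piece nearest the wooden rack's brass index post, put it in the aluminium rack's pocket farthest from that rack's own post, then go along the row, each next piece into the next pocket towards the post, until the last stands nearest the aluminium rack's post. Stand every piece upright in the middle of its pocket, let the pieces still waiting stay in place, and leave the tape roll and the folding loupe alone.

Things in the scene. Friction and masses are not known exactly. Their poses are not given: they have to be found in the camera images.
- rack_full: The wooden rack that holds the four pieces at the start: 272 mm (own y) by 64 mm (own x), board 6 mm thick, fixed. Four pockets centred on its y axis at y = -84, -28, 28, 84 mm, each with a flush dark mat 46 mm square, parted by bars 2 mm thick standing 8 mm above the board, open to +x and -x. Origin: centre of underside, z up. An index post at one end (either), a flat screw at the other.
- rack_empty: The aluminium rack, empty at the start: 272 mm (own y) by 64 mm (own x), board 6 mm thick, fixed. Four pockets centred on its y axis at y = -84, -28, 28, 84 mm, each with a flush dark mat 46 mm square, parted by bars 2 mm thick standing 8 mm above the board, open to +x and -x. Origin: centre of underside, z up. An index post at one end (either), a flat screw at the other.
- post_full: The wooden rack's brass index post, 15 mm across at the foot, 30 mm high, fixed on the end land of the wooden rack, on the rack's y axis 124 mm from the rack's centre, at one end or the other. Origin: centre of its foot, at the board's top (z = 6 mm). The pocket centres lie 40, 96, 152 and 208 mm from it along the row.
- post_empty: The aluminium rack's brass index post, 15 mm across at the foot, 30 mm high, fixed on the end land of the aluminium rack, on the rack's y axis 124 mm from the rack's centre, at one end or the other. Origin: centre of its foot, at the board's top (z = 6 mm). The pocket centres lie 40, 96, 152 and 208 mm from it along the row.
- mount_black: Black resin specimen mount with a round metal face in its top: upright disc, 30 mm diameter, 16 mm high. Origin: centre of its underside, z up. Loose; at the start it stands upright in one pocket of the wooden rack, which one changes.
- mount_cream: Cream resin specimen mount with a square metal section in its top: upright disc, 30 mm diameter, 20 mm high. Origin: centre of its underside, z up. Loose; at the start it stands upright in one pocket of the wooden rack, which one changes.
- bar_stub: Brown sawn end of a round bar, standing: 32 mm diameter, 48 mm high. Origin: centre of its underside, z up. Loose; at the start it stands upright in one pocket of the wooden rack, which one changes.
- vee_block: Plain steel vee block, 40 x 40 mm, 30 mm high, V groove along its own x in the top; grip it on the full faces at own y = -20 and +20 mm. They face along the rack's x to within 0.15 rad. Origin: centre of its underside, z up. Loose; at the start it stands upright in one pocket of the wooden rack, which one changes.
- tape: Bystander: roll of yellowish tape lying flat, 70 mm diameter, 18 mm high. Origin: centre of its underside. To be left alone.
- loupe_fold: Bystander: small black folding loupe, 50 x 36 x 18 mm. Origin: centre of its underside. To be left alone.

How it is judged:
On the way, in this order (a step that is already met when the one before it is completed fails the run):
1. the first piece stands in the aluminium rack's farthest pocket from its post, the others still in their pockets of the wooden rack (((horizontal distance between mount_black and post_empty between 0.196 and 0.2205 m and x of mount_black in the frame of rack_empty between -0.012 and 0.012 m and z of mount_black in the frame of rack_empty between 0.002 and 0.01 m and angle between mount_black's own z axis and vertical below 0.12 rad) or (horizontal distance between mount_cream and post_empty between 0.196 and 0.2205 m and x of mount_cream in the frame of rack_empty between -0.012 and 0.012 m and z of mount_cream in the frame of rack_empty between 0.002 and 0.01 m and angle between mount_cream's own z axis and vertical below 0.12 rad) or (horizontal distance between bar_stub and post_empty between 0.196 and 0.2205 m and x of bar_stub in the frame of rack_empty between -0.012 and 0.012 m and z of bar_stub in the frame of rack_empty between 0.002 and 0.01 m and angle between bar_stub's own z axis and vertical below 0.12 rad) or (horizontal distance between vee_block and post_empty between 0.196 and 0.2205 m and x of vee_block in the frame of rack_empty between -0.012 and 0.012 m and z of vee_block in the frame of rack_empty between 0.002 and 0.01 m and angle between vee_block's own z axis and vertical below 0.12 rad)) and ((horizontal distance between mount_black and post_full between 0.084 and 0.1085 m and x of mount_black in the frame of rack_full between -0.012 and 0.012 m and z of mount_black in the frame of rack_full between 0.002 and 0.01 m and angle between mount_black's own z axis and vertical below 0.12 rad) or (horizontal distance between mount_cream and post_full between 0.084 and 0.1085 m and x of mount_cream in the frame of rack_full between -0.012 and 0.012 m and z of mount_cream in the frame of rack_full between 0.002 and 0.01 m and angle between mount_cream's own z axis and vertical below 0.12 rad) or (horizontal distance between bar_stub and post_full between 0.084 and 0.1085 m and x of bar_stub in the frame of rack_full between -0.012 and 0.012 m and z of bar_stub in the frame of rack_full between 0.002 and 0.01 m and angle between bar_stub's own z axis and vertical below 0.12 rad) or (horizontal distance between vee_block and post_full between 0.084 and 0.1085 m and x of vee_block in the frame of rack_full between -0.012 and 0.012 m and z of vee_block in the frame of rack_full between 0.002 and 0.01 m and angle between vee_block's own z axis and vertical below 0.12 rad)) and ((horizontal distance between mount_black and post_full between 0.14 and 0.1645 m and x of mount_black in the frame of rack_full between -0.012 and 0.012 m and z of mount_black in the frame of rack_full between 0.002 and 0.01 m and angle between mount_black's own z axis and vertical below 0.12 rad) or (horizontal distance between mount_cream and post_full between 0.14 and 0.1645 m and x of mount_cream in the frame of rack_full between -0.012 and 0.012 m and z of mount_cream in the frame of rack_full between 0.002 and 0.01 m and angle between mount_cream's own z axis and vertical below 0.12 rad) or (horizontal distance between bar_stub and post_full between 0.14 and 0.1645 m and x of bar_stub in the frame of rack_full between -0.012 and 0.012 m and z of bar_stub in the frame of rack_full between 0.002 and 0.01 m and angle between bar_stub's own z axis and vertical below 0.12 rad) or (horizontal distance between vee_block and post_full between 0.14 and 0.1645 m and x of vee_block in the frame of rack_full between -0.012 and 0.012 m and z of vee_block in the frame of rack_full between 0.002 and 0.01 m and angle between vee_block's own z axis and vertical below 0.12 rad)) and ((horizontal distance between mount_black and post_full between 0.196 and 0.2205 m and x of mount_black in the frame of rack_full between -0.012 and 0.012 m and z of mount_black in the frame of rack_full between 0.002 and 0.01 m and angle between mount_black's own z axis and vertical below 0.12 rad) or (horizontal distance between mount_cream and post_full between 0.196 and 0.2205 m and x of mount_cream in the frame of rack_full between -0.012 and 0.012 m and z of mount_cream in the frame of rack_full between 0.002 and 0.01 m and angle between mount_cream's own z axis and vertical below 0.12 rad) or (horizontal distance between bar_stub and post_full between 0.196 and 0.2205 m and x of bar_stub in the frame of rack_full between -0.012 and 0.012 m and z of bar_stub in the frame of rack_full between 0.002 and 0.01 m and angle between bar_stub's own z axis and vertical below 0.12 rad) or (horizontal distance between vee_block and post_full between 0.196 and 0.2205 m and x of vee_block in the frame of rack_full between -0.012 and 0.012 m and z of vee_block in the frame of rack_full between 0.002 and 0.01 m and angle between vee_block's own z axis and vertical below 0.12 rad))), for 0.2 s.
2. the first two pieces stand in the aluminium rack's two farthest pockets from its post, the others still in their pockets of the wooden rack (((horizontal distance between mount_black and post_empty between 0.196 and 0.2205 m and x of mount_black in the frame of rack_empty between -0.012 and 0.012 m and z of mount_black in the frame of rack_empty between 0.002 and 0.01 m and angle between mount_black's own z axis and vertical below 0.12 rad) or (horizontal distance between mount_cream and post_empty between 0.196 and 0.2205 m and x of mount_cream in the frame of rack_empty between -0.012 and 0.012 m and z of mount_cream in the frame of rack_empty between 0.002 and 0.01 m and angle between mount_cream's own z axis and vertical below 0.12 rad) or (horizontal distance between bar_stub and post_empty between 0.196 and 0.2205 m and x of bar_stub in the frame of rack_empty between -0.012 and 0.012 m and z of bar_stub in the frame of rack_empty between 0.002 and 0.01 m and angle between bar_stub's own z axis and vertical below 0.12 rad) or (horizontal distance between vee_block and post_empty between 0.196 and 0.2205 m and x of vee_block in the frame of rack_empty between -0.012 and 0.012 m and z of vee_block in the frame of rack_empty between 0.002 and 0.01 m and angle between vee_block's own z axis and vertical below 0.12 rad)) and ((horizontal distance between mount_black and post_empty between 0.14 and 0.1645 m and x of mount_black in the frame of rack_empty between -0.012 and 0.012 m and z of mount_black in the frame of rack_empty between 0.002 and 0.01 m and angle between mount_black's own z axis and vertical below 0.12 rad) or (horizontal distance between mount_cream and post_empty between 0.14 and 0.1645 m and x of mount_cream in the frame of rack_empty between -0.012 and 0.012 m and z of mount_cream in the frame of rack_empty between 0.002 and 0.01 m and angle between mount_cream's own z axis and vertical below 0.12 rad) or (horizontal distance between bar_stub and post_empty between 0.14 and 0.1645 m and x of bar_stub in the frame of rack_empty between -0.012 and 0.012 m and z of bar_stub in the frame of rack_empty between 0.002 and 0.01 m and angle between bar_stub's own z axis and vertical below 0.12 rad) or (horizontal distance between vee_block and post_empty between 0.14 and 0.1645 m and x of vee_block in the frame of rack_empty between -0.012 and 0.012 m and z of vee_block in the frame of rack_empty between 0.002 and 0.01 m and angle between vee_block's own z axis and vertical below 0.12 rad)) and ((horizontal distance between mount_black and post_full between 0.14 and 0.1645 m and x of mount_black in the frame of rack_full between -0.012 and 0.012 m and z of mount_black in the frame of rack_full between 0.002 and 0.01 m and angle between mount_black's own z axis and vertical below 0.12 rad) or (horizontal distance between mount_cream and post_full between 0.14 and 0.1645 m and x of mount_cream in the frame of rack_full between -0.012 and 0.012 m and z of mount_cream in the frame of rack_full between 0.002 and 0.01 m and angle between mount_cream's own z axis and vertical below 0.12 rad) or (horizontal distance between bar_stub and post_full between 0.14 and 0.1645 m and x of bar_stub in the frame of rack_full between -0.012 and 0.012 m and z of bar_stub in the frame of rack_full between 0.002 and 0.01 m and angle between bar_stub's own z axis and vertical below 0.12 rad) or (horizontal distance between vee_block and post_full between 0.14 and 0.1645 m and x of vee_block in the frame of rack_full between -0.012 and 0.012 m and z of vee_block in the frame of rack_full between 0.002 and 0.01 m and angle between vee_block's own z axis and vertical below 0.12 rad)) and ((horizontal distance between mount_black and post_full between 0.196 and 0.2205 m and x of mount_black in the frame of rack_full between -0.012 and 0.012 m and z of mount_black in the frame of rack_full between 0.002 and 0.01 m and angle between mount_black's own z axis and vertical below 0.12 rad) or (horizontal distance between mount_cream and post_full between 0.196 and 0.2205 m and x of mount_cream in the frame of rack_full between -0.012 and 0.012 m and z of mount_cream in the frame of rack_full between 0.002 and 0.01 m and angle between mount_cream's own z axis and vertical below 0.12 rad) or (horizontal distance between bar_stub and post_full between 0.196 and 0.2205 m and x of bar_stub in the frame of rack_full between -0.012 and 0.012 m and z of bar_stub in the frame of rack_full between 0.002 and 0.01 m and angle between bar_stub's own z axis and vertical below 0.12 rad) or (horizontal distance between vee_block and post_full between 0.196 and 0.2205 m and x of vee_block in the frame of rack_full between -0.012 and 0.012 m and z of vee_block in the frame of rack_full between 0.002 and 0.01 m and angle between vee_block's own z axis and vertical below 0.12 rad))), for 0.2 s.
3. the first three pieces stand in the aluminium rack's three farthest pockets from its post, the others still in their pockets of the wooden rack (((horizontal distance between mount_black and post_empty between 0.196 and 0.2205 m and x of mount_black in the frame of rack_empty between -0.012 and 0.012 m and z of mount_black in the frame of rack_empty between 0.002 and 0.01 m and angle between mount_black's own z axis and vertical below 0.12 rad) or (horizontal distance between mount_cream and post_empty between 0.196 and 0.2205 m and x of mount_cream in the frame of rack_empty between -0.012 and 0.012 m and z of mount_cream in the frame of rack_empty between 0.002 and 0.01 m and angle between mount_cream's own z axis and vertical below 0.12 rad) or (horizontal distance between bar_stub and post_empty between 0.196 and 0.2205 m and x of bar_stub in the frame of rack_empty between -0.012 and 0.012 m and z of bar_stub in the frame of rack_empty between 0.002 and 0.01 m and angle between bar_stub's own z axis and vertical below 0.12 rad) or (horizontal distance between vee_block and post_empty between 0.196 and 0.2205 m and x of vee_block in the frame of rack_empty between -0.012 and 0.012 m and z of vee_block in the frame of rack_empty between 0.002 and 0.01 m and angle between vee_block's own z axis and vertical below 0.12 rad)) and ((horizontal distance between mount_black and post_empty between 0.14 and 0.1645 m and x of mount_black in the frame of rack_empty between -0.012 and 0.012 m and z of mount_black in the frame of rack_empty between 0.002 and 0.01 m and angle between mount_black's own z axis and vertical below 0.12 rad) or (horizontal distance between mount_cream and post_empty between 0.14 and 0.1645 m and x of mount_cream in the frame of rack_empty between -0.012 and 0.012 m and z of mount_cream in the frame of rack_empty between 0.002 and 0.01 m and angle between mount_cream's own z axis and vertical below 0.12 rad) or (horizontal distance between bar_stub and post_empty between 0.14 and 0.1645 m and x of bar_stub in the frame of rack_empty between -0.012 and 0.012 m and z of bar_stub in the frame of rack_empty between 0.002 and 0.01 m and angle between bar_stub's own z axis and vertical below 0.12 rad) or (horizontal distance between vee_block and post_empty between 0.14 and 0.1645 m and x of vee_block in the frame of rack_empty between -0.012 and 0.012 m and z of vee_block in the frame of rack_empty between 0.002 and 0.01 m and angle between vee_block's own z axis and vertical below 0.12 rad)) and ((horizontal distance between mount_black and post_empty between 0.084 and 0.1085 m and x of mount_black in the frame of rack_empty between -0.012 and 0.012 m and z of mount_black in the frame of rack_empty between 0.002 and 0.01 m and angle between mount_black's own z axis and vertical below 0.12 rad) or (horizontal distance between mount_cream and post_empty between 0.084 and 0.1085 m and x of mount_cream in the frame of rack_empty between -0.012 and 0.012 m and z of mount_cream in the frame of rack_empty between 0.002 and 0.01 m and angle between mount_cream's own z axis and vertical below 0.12 rad) or (horizontal distance between bar_stub and post_empty between 0.084 and 0.1085 m and x of bar_stub in the frame of rack_empty between -0.012 and 0.012 m and z of bar_stub in the frame of rack_empty between 0.002 and 0.01 m and angle between bar_stub's own z axis and vertical below 0.12 rad) or (horizontal distance between vee_block and post_empty between 0.084 and 0.1085 m and x of vee_block in the frame of rack_empty between -0.012 and 0.012 m and z of vee_block in the frame of rack_empty between 0.002 and 0.01 m and angle between vee_block's own z axis and vertical below 0.12 rad)) and ((horizontal distance between mount_black and post_full between 0.196 and 0.2205 m and x of mount_black in the frame of rack_full between -0.012 and 0.012 m and z of mount_black in the frame of rack_full between 0.002 and 0.01 m and angle between mount_black's own z axis and vertical below 0.12 rad) or (horizontal distance between mount_cream and post_full between 0.196 and 0.2205 m and x of mount_cream in the frame of rack_full between -0.012 and 0.012 m and z of mount_cream in the frame of rack_full between 0.002 and 0.01 m and angle between mount_cream's own z axis and vertical below 0.12 rad) or (horizontal distance between bar_stub and post_full between 0.196 and 0.2205 m and x of bar_stub in the frame of rack_full between -0.012 and 0.012 m and z of bar_stub in the frame of rack_full between 0.002 and 0.01 m and angle between bar_stub's own z axis and vertical below 0.12 rad) or (horizontal distance between vee_block and post_full between 0.196 and 0.2205 m and x of vee_block in the frame of rack_full between -0.012 and 0.012 m and z of vee_block in the frame of rack_full between 0.002 and 0.01 m and angle between vee_block's own z axis and vertical below 0.12 rad))), for 0.2 s.
At the end, for the whole second after the job is handed in: All four pockets of the aluminium rack hold one piece each, every piece upright (within 0.12 rad), standing on the board, within 12 mm of the pocket's centre along and across the row, and at rest (((horizontal distance between mount_black and post_empty between 0.196 and 0.2205 m and x of mount_black in the frame of rack_empty between -0.012 and 0.012 m and z of mount_black in the frame of rack_empty between 0.002 and 0.01 m and angle between mount_black's own z axis and vertical below 0.12 rad) or (horizontal distance between mount_cream and post_empty between 0.196 and 0.2205 m and x of mount_cream in the frame of rack_empty between -0.012 and 0.012 m and z of mount_cream in the frame of rack_empty between 0.002 and 0.01 m and angle between mount_cream's own z axis and vertical below 0.12 rad) or (horizontal distance between bar_stub and post_empty between 0.196 and 0.2205 m and x of bar_stub in the frame of rack_empty between -0.012 and 0.012 m and z of bar_stub in the frame of rack_empty between 0.002 and 0.01 m and angle between bar_stub's own z axis and vertical below 0.12 rad) or (horizontal distance between vee_block and post_empty between 0.196 and 0.2205 m and x of vee_block in the frame of rack_empty between -0.012 and 0.012 m and z of vee_block in the frame of rack_empty between 0.002 and 0.01 m and angle between vee_block's own z axis and vertical below 0.12 rad)) and ((horizontal distance between mount_black and post_empty between 0.14 and 0.1645 m and x of mount_black in the frame of rack_empty between -0.012 and 0.012 m and z of mount_black in the frame of rack_empty between 0.002 and 0.01 m and angle between mount_black's own z axis and vertical below 0.12 rad) or (horizontal distance between mount_cream and post_empty between 0.14 and 0.1645 m and x of mount_cream in the frame of rack_empty between -0.012 and 0.012 m and z of mount_cream in the frame of rack_empty between 0.002 and 0.01 m and angle between mount_cream's own z axis and vertical below 0.12 rad) or (horizontal distance between bar_stub and post_empty between 0.14 and 0.1645 m and x of bar_stub in the frame of rack_empty between -0.012 and 0.012 m and z of bar_stub in the frame of rack_empty between 0.002 and 0.01 m and angle between bar_stub's own z axis and vertical below 0.12 rad) or (horizontal distance between vee_block and post_empty between 0.14 and 0.1645 m and x of vee_block in the frame of rack_empty between -0.012 and 0.012 m and z of vee_block in the frame of rack_empty between 0.002 and 0.01 m and angle between vee_block's own z axis and vertical below 0.12 rad)) and ((horizontal distance between mount_black and post_empty between 0.084 and 0.1085 m and x of mount_black in the frame of rack_empty between -0.012 and 0.012 m and z of mount_black in the frame of rack_empty between 0.002 and 0.01 m and angle between mount_black's own z axis and vertical below 0.12 rad) or (horizontal distance between mount_cream and post_empty between 0.084 and 0.1085 m and x of mount_cream in the frame of rack_empty between -0.012 and 0.012 m and z of mount_cream in the frame of rack_empty between 0.002 and 0.01 m and angle between mount_cream's own z axis and vertical below 0.12 rad) or (horizontal distance between bar_stub and post_empty between 0.084 and 0.1085 m and x of bar_stub in the frame of rack_empty between -0.012 and 0.012 m and z of bar_stub in the frame of rack_empty between 0.002 and 0.01 m and angle between bar_stub's own z axis and vertical below 0.12 rad) or (horizontal distance between vee_block and post_empty between 0.084 and 0.1085 m and x of vee_block in the frame of rack_empty between -0.012 and 0.012 m and z of vee_block in the frame of rack_empty between 0.002 and 0.01 m and angle between vee_block's own z axis and vertical below 0.12 rad)) and ((horizontal distance between mount_black and post_empty between 0.028 and 0.0525 m and x of mount_black in the frame of rack_empty between -0.012 and 0.012 m and z of mount_black in the frame of rack_empty between 0.002 and 0.01 m and angle between mount_black's own z axis and vertical below 0.12 rad) or (horizontal distance between mount_cream and post_empty between 0.028 and 0.0525 m and x of mount_cream in the frame of rack_empty between -0.012 and 0.012 m and z of mount_cream in the frame of rack_empty between 0.002 and 0.01 m and angle between mount_cream's own z axis and vertical below 0.12 rad) or (horizontal distance between bar_stub and post_empty between 0.028 and 0.0525 m and x of bar_stub in the frame of rack_empty between -0.012 and 0.012 m and z of bar_stub in the frame of rack_empty between 0.002 and 0.01 m and angle between bar_stub's own z axis and vertical below 0.12 rad) or (horizontal distance between vee_block and post_empty between 0.028 and 0.0525 m and x of vee_block in the frame of rack_empty between -0.012 and 0.012 m and z of vee_block in the frame of rack_empty between 0.002 and 0.01 m and angle between vee_block's own z axis and vertical below 0.12 rad)) and linear speed of each of mount_black, mount_cream, bar_stub, vee_block below 0.01 m/s and angular speed of each of mount_black, mount_cream, bar_stub, vee_block below 0.1 rad/s); the robot touches nothing.
It fails at once if the tape roll is moved by more than 20 mm (distance of tape from where it was at the start of the episode above 0.02 m).
It fails at once if the loupe is moved by more than 20 mm (distance of loupe_fold from where it was at the start of the episode above 0.02 m).
It also fails if it takes over 96 s, if anything falls off the work surface, if the arm or the gripper's body presses on something with over 40 N, if the wrist force passes 120 N, or if a joint passes its speed limit or range.

## Working session

There is one attempt and no reset: what is moved stays moved. The work goes in short steps, Python scripts to look and compute and a tool call to move; the robot and the scene stay as the last step left them, time stands still between calls to the robot, and variables do not carry over. Pictures are saved under pics/ and viewed, at most 14 in all, crops included, and the job is handed in when it is done.

Besides the shell and the picture viewer there is one more tool, called after "Call:" in YAML: its name, and indented under it one key for each argument. drive_tool: Moves the arm, as the interface text tells. Shift numbers are shares of 100 mm and turn numbers shares of 90 degrees, none past 1 either way. Its arguments: {"type":"object","properties":{"deltas":{"type":"string"}},"required":["deltas"]}

```bash
ls; mkdir -p pics; python3 - <<'E'
from bench import robot, snapshot, finder
import cv2
o=robot.get_obs(); print({k:o[k] for k in('time','tool_pos','ee_rot','width')})
ims=[]
for c in('top','scene'):
    s=snapshot(c); ims.append(s['img']); print(c,s['fx'],s['fy'],s['cx'],s['cy'],s['T'],[k for k in s])
    for n in['rack_full','rack_empty','post_full','post_empty','mount_black','mount_cream','bar_stub','vee_block','tape','loupe_fold']:
        print(n,[(round(float(d['confidence']),2),[round(float(v)) for v in d['xy']]) for d in finder.landmark_of(c,n)[:2]])
    cv2.imwrite(f'pics/{c}0.png',s['img'][:,:,::-1])
E
```

```text
pics
{'time': 0.0, 'tool_pos': array([ 0.23350287, -0.49739053,  0.20433518]), 'ee_rot': array([-3.13948754e+00, -2.24187445e-04,  4.38815400e-01]), 'width': 0.09391284739852533}
top 398.0575920833285 398.0575920833285 278.6203258856112 211.75808809187683 [[ 1.10445173e-02  9.78961090e-01 -2.03747891e-01  3.23595966e-01]
 [-9.99935863e-01  1.13238102e-02  2.04962687e-04 -1.27646478e-01]
 [ 2.50785295e-03  2.03732559e-01  9.79023368e-01  8.63194713e-01]
 [ 0.00000000e+00  0.00000000e+00  0.00000000e+00  1.00000000e+00]] ['img', 'fx', 'fy', 'cx', 'cy', 'T']
rack_full [(0.79, [282, 186])]
rack_empty [(0.7, [270, 245]), (0.41, [298, 179])]
post_full [(0.71, [332, 244]), (0.51, [335, 190])]
post_empty [(0.52, [328, 246]), (0.22, [270, 245])]
mount_black [(0.63, [319, 185]), (0.47, [134, 260])]
mount_cream [(0.43, [268, 181])]
bar_stub [(0.5, [242, 179])]
vee_block [(0.86, [294, 180])]
tape [(0.87, [416, 252])]
loupe_fold [(0.76, [133, 257])]
scene 529.0341059270704 529.0341059270704 285.09684074195184 213.01320331453786 [[ 0.84059804  0.26226522 -0.47393237 -0.12906977]
 [-0.54165297  0.41127482 -0.7331201  -1.07163323]
 [ 0.00264454  0.87296619  0.48777355  0.67151511]
 [ 0.          0.          0.          1.        ]] ['img', 'fx', 'fy', 'cx', 'cy', 'T']
rack_full [(0.63, [317, 220])]
rack_empty [(0.86, [267, 230])]
post_full [(0.64, [342, 243])]
post_empty [(0.56, [293, 252])]
mount_black [(0.57, [331, 235])]
mount_cream []
bar_stub [(0.48, [299, 206])]
vee_block [(0.62, [293, 254])]
tape [(0.98, [339, 296])]
loupe_fold [(0.46, [201, 189])]
```

View pics/top0.png

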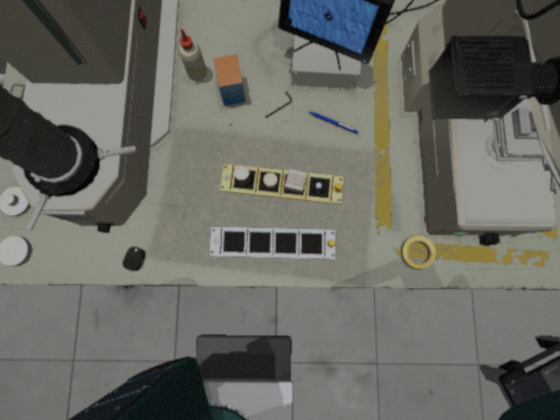

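View pics/scene0.png

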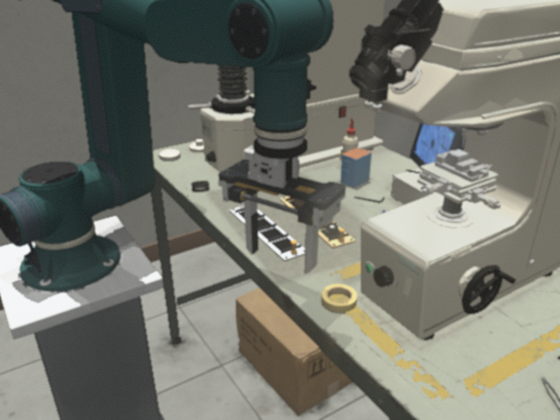

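The top view shows the wooden rack with its post at the right (338,186). From the post the order is black (319,186), vee (295,182), cream (269,181), stub (242,176). The aluminium rack at (272,243) also has its post at the right (331,243), the tape is at (418,252) and the loupe at (133,257). The scene view is mostly hidden by the gripper. Next I measure the racks.

```bash
cat > h.py <<'E'
from bench import robot, snapshot, finder
import numpy as np, cv2
from scipy.spatial.transform import Rotation as R
def ray(s,uv,z,T=None):
    T=s['T'] if T is None else T
    uv=np.atleast_2d(np.asarray(uv,float))
    d=np.c_[(uv[:,0]-s['cx'])/s['fx'],-(uv[:,1]-s['cy'])/s['fy'],-np.ones(len(uv))]@T[:3,:3].T
    return (T[:3,3]+d*((z-T[2,3])/d[:,2])[:,None])[:,:2]
def wrist():
    o=robot.get_obs(); s=snapshot('wrist')
    W=np.eye(4); W[:3,:3]=R.from_euler('xyz',o['ee_rot']).as_matrix(); W[:3,3]=o['tool_pos']
    s['T']=W@s['hand_eye']; return s
E
python3 - <<'E'
from h import *
s=snapshot('top')
for n,z in[('rack_full',.006),('rack_empty',.006)]:
    for d in finder.masks_of('top',n)[:2]:
        c=np.argwhere(d['region'])[:,::-1]; p=ray(s,c,z).astype(np.float32)
        print(n,d['confidence'],len(c),cv2.minAreaRect(p*1000),p.mean(0))
g=cv2.cvtColor(s['img'],cv2.COLOR_RGB2GRAY)
m=(g[225:262,205:345]<60).astype(np.uint8)
k,_,st,ce=cv2.connectedComponentsWithStats(m)
for i in range(1,k):
    if st[i,4]>150: print(st[i],ray(s,ce[i]+[205,225],.006))
for n,z in[('post_full',.02),('post_empty',.02),('mount_black',.018),('vee_block',.03),('mount_cream',.02),('bar_stub',.045)]:
    print(n,[(round(float(d['confidence']),2),d['region'].sum(),ray(s,d['xy'],z)) for d in finder.masks_of('top',n)[:2]])
E
```

```text
rack_full 0.93 2440 ((568.7770385742188, -132.71209716796875), (271.5997619628906, 67.28184509277344), 84.14297485351562) [ 0.5646634  -0.13175888]
rack_empty 0.65 3634 ((433.9001159667969, -114.72984313964844), (271.6098327636719, 66.68694305419922), 89.93131256103516) [ 0.43423212 -0.11565991]
[ 19   7  20  20 356] [[ 0.43535741 -0.03120972]]
[ 45   8  20  19 361] [[ 0.43459515 -0.08677204]]
[ 71   9  20  19 354] [[ 0.43375961 -0.14313638]]
[ 97   9  19  19 352] [[ 0.433224   -0.19845802]]
post_full [(0.5, np.int64(57), array([[ 0.55663725, -0.25084626]]))]
post_empty [(0.46, np.int64(31), array([[ 0.43333681, -0.24609329]]))]
mount_black [(0.46, np.int64(165), array([[ 0.55788425, -0.21332928]]))]
vee_block [(0.73, np.int64(361), array([[ 0.56754164, -0.16765634]]))]
mount_cream [(0.75, np.int64(199), array([[ 0.56966883, -0.10015956]]))]
bar_stub [(0.8, np.int64(241), array([[ 0.57503683, -0.04337306]]))]
```

Call:
drive_tool:
  deltas: "0.2 -0.1 -0.1 0 0 -0.09 94; 0.4 -0.2 -0.2 0 0 -0.18 94; 0.6 -0.3 -0.3 0 0 -0.27 94; 0.8 -0.4 -0.4 0 0 -0.36 94; 1 -0.5 -0.4 0 0 -0.44 94"

```text
time: 2.05
tool_pos: [0.3038, -0.4101, 0.2474]
ee_rot: [3.139, 0.002, 1.135]
wrist_force: [-0.5, -0.9, -0.2]
width: 0.094
finger_force: 0.0
```

Call:
drive_tool:
  deltas: "0.3 0.07 0 0 0 -0.08 94; 0.7 0.15 0 0 0 -0.16 94; 1 0.21 0 0 0 -0.22 94"

```text
time: 2.35
tool_pos: [0.3655, -0.3271, 0.2457]
ee_rot: [3.141, -0.0, 1.48]
wrist_force: [0.1, -0.7, -0.0]
width: 0.0938
finger_force: 0.0
```

```bash
cat >> h.py <<'E'
def go(x,y,z,yawdeg):
    o=robot.get_obs(); M=R.from_euler('xyz',o['ee_rot']); d=M.inv().apply(np.array([x,y,z])-o['tool_pos'])*10
    w=(M.inv()*R.from_euler('xyz',[np.pi,0,np.radians(yawdeg)])).as_rotvec()/(np.pi/2)
    print('t',o['time'],'move',d.round(3),w.round(3))
E
python3 -c "
from h import *
go(.5,-.15,.25,84.6)"
```

```text
t 2.35 move [ 1.886  1.179 -0.042] [ 0.    -0.     0.002]
```

Call:
drive_tool:
  deltas: "0.4 0.25 0 0 0 0 94; 0.8 0.5 0 0 0 0 94; 1 0.6 0 0 0 0 94"

```text
time: 2.65
tool_pos: [0.4355, -0.232, 0.2456]
ee_rot: [3.141, -0.001, 1.479]
wrist_force: [0.2, 0.8, -0.1]
width: 0.094
finger_force: 0.0
```

Call:
drive_tool:
  deltas: "0.4 0.25 0 0 0 0 94; 0.8 0.5 0 0 0 0 94; 0.9 0.55 0 0 0 0 94; 0.9 0.55 0 0 0 0 94; 0.9 0.55 0 0 0 0 94"

```text
time: 3.15
tool_pos: [0.4967, -0.1512, 0.2454]
ee_rot: [-3.141, 0.001, 1.475]
wrist_force: [1.0, -0.5, -0.8]
width: 0.094
finger_force: 0.0
```

```bash
python3 - <<'E'
from h import *
s=wrist(); o=robot.get_obs(); print(o['time'],o['tool_pos'],o['ee_rot'],s['T'][:3,3],s['hand_eye'][:3].round(3),s['fx'],s['cx'],s['cy'],[k for k in s])
cv2.imwrite('pics/w1.png',s['img'][:,:,::-1])
for n,z in[('rack_full',.006),('rack_empty',.006),('post_full',.02),('post_empty',.02),('mount_black',.018),('vee_block',.03),('mount_cream',.02),('bar_stub',.045)]:
    print(n,[(round(float(d['confidence']),2),d['region'].sum(),ray(s,d['xy'],z)) for d in finder.masks_of('wrist',n)[:2]])
E
```

```text
3.2 [ 0.49654745 -0.15162884  0.24554295] [-3.14135265e+00  8.14682962e-04  1.47408792e+00] [ 0.50522287 -0.07322151  0.42441263] [[-0.     0.962  0.273  0.078]
 [ 1.     0.     0.001  0.001]
 [ 0.001  0.273 -0.962 -0.179]] 360.9698132040237 280.6438637244319 211.4811484341792 ['img', 'fx', 'fy', 'cx', 'cy', 'hand_eye', 'T']
rack_full [(0.65, np.int64(8716), array([[ 0.56247413, -0.09809892]]))]
rack_empty [(0.92, np.int64(13070), array([[ 0.43659261, -0.09781337]]))]
post_full [(0.61, np.int64(202), array([[ 0.55414139, -0.25556712]]))]
post_empty [(0.76, np.int64(171), array([[ 0.4332905 , -0.24307814]]))]
mount_black [(0.87, np.int64(549), array([[ 0.55824078, -0.21383939]])), (0.72, np.int64(755), array([[ 0.41471144, -0.43875205]]))]
vee_block [(0.76, np.int64(1429), array([[ 0.568553  , -0.16243091]]))]
mount_cream [(0.68, np.int64(644), array([[ 0.57416366, -0.10988248]]))]
bar_stub [(0.73, np.int64(1088), array([[ 0.57596131, -0.05111447]]))]
```

View pics/w1.png

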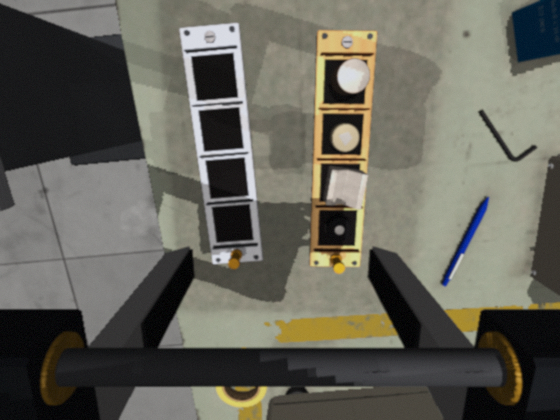

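The wrist view is clear. The aluminium mats are at (216,76), (221,129), (228,178) and (234,224). The wooden pieces are stub (352,76), cream (345,138), vee (346,187) and black (339,230), and both posts are at the bottom, at rows 257-267.

```bash
python3 - <<'E'
from h import *
s=wrist(); g=cv2.cvtColor(s['img'],cv2.COLOR_RGB2GRAY)
m=np.zeros_like(g); m[45:248,188:256]=(g[45:248,188:256]<45)
k,_,st,ce=cv2.connectedComponentsWithStats(cv2.erode(m,np.ones((5,5))))
for i in range(1,k):
    if st[i,4]>200: print('mat',st[i],ray(s,ce[i],.006).round(4))
p=ray(s,[(317,31),(377,31),(361,266),(310,266)],.006);print('board',p.round(4),p.mean(0))
for n,uv,z in[('bar',(352,76),.054),('cream',(345,138),.026),('vee',(346.5,187),.036),('vc',(332,165),.036),('vc',(368,172),.036),('vc',(364,207),.036),('vc',(326,203),.036)]: print(n,ray(s,uv,z).round(4))
c=cv2.resize(s['img'][20:275,300:390],None,fx=2.3*1.0,fy=2.3,interpolation=cv2.INTER_CUBIC)
c=cv2.convertScaleAbs(c,alpha=1.3,beta=20); cv2.imwrite('pics/w2.png',c[:,:,::-1])
E
```

```text
mat [ 195   57   39   41 1332] [[ 0.4363 -0.0323]]
mat [ 202  111   37   37 1147] [[ 0.4356 -0.0882]]
mat [ 209  161   36   35 1015] [[ 0.4346 -0.1444]]
mat [215 208  35  32 933] [[ 0.4338 -0.2002]]
board [[ 0.5511  0.0022]
 [ 0.6141 -0.0039]
 [ 0.5877 -0.272 ]
 [ 0.5237 -0.2658]] [ 0.56916282 -0.13484738]
bar [[ 0.5767 -0.0491]]
cream [[ 0.5719 -0.1098]]
vee [[ 0.5693 -0.1619]]
vc [[ 0.5549 -0.1362]]
vc [[ 0.5933 -0.1475]]
vc [[ 0.5877 -0.1865]]
vc [[ 0.5458 -0.1778]]
```

View pics/w2.png

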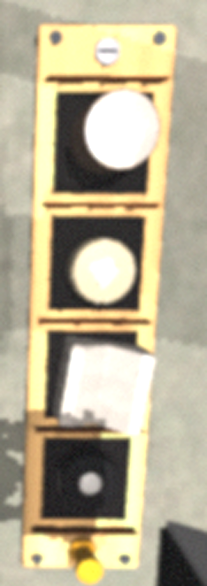

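The crop confirms it: black's metal face is at about (339,230) in the full image, and the vee is turned about 6° more than the rack. I now have all poses, so I start with black.

```bash
python3 -c "
from h import *
go(.5595,-.2155,.06,84.3)"
```

```text
t 3.65 move [-0.583  0.684  1.856] [0.    0.    0.002]
```

Call:
drive_tool:
  deltas: "-0.3 0.3 0.3 0 0 0 94; -0.5 0.6 0.6 0 0 0 94; -0.58 0.68 0.95 0 0 0 94"

```text
time: 3.95
tool_pos: [0.5615, -0.217, 0.1497]
ee_rot: [3.139, 0.001, 1.474]
wrist_force: [-0.1, 0.9, 0.0]
width: 0.0937
finger_force: 0.0
```

Call:
drive_tool:
  deltas: "0 0 0.4 0 0 0 94; 0 0 0.75 0 0 0 94; 0 0 0.9 0 0 0 94; 0 0 0.9 0 0 0 94"

```text
time: 4.35
tool_pos: [0.5576, -0.2139, 0.0576]
ee_rot: [-3.136, -0.002, 1.476]
wrist_force: [-0.2, -0.0, 0.4]
width: 0.094
finger_force: 0.0
```

```bash
python3 - <<'E'
from h import *
go(.5595,-.2155,.010,84.3)
s=wrist(); cv2.imwrite('pics/w3.png',s['img'][:,:,::-1])
print([(d['confidence'],d['xy'],ray(s,d['xy'],.02)) for d in finder.masks_of('wrist','mount_black')[:2]])
E
```

```text
t 4.35 move [-0.015  0.023  0.476] [-0.003 -0.001  0.003]
[(0.94, [283.6, 237.0], array([[ 0.56008798, -0.21398067]]))]
```

View pics/w3.png

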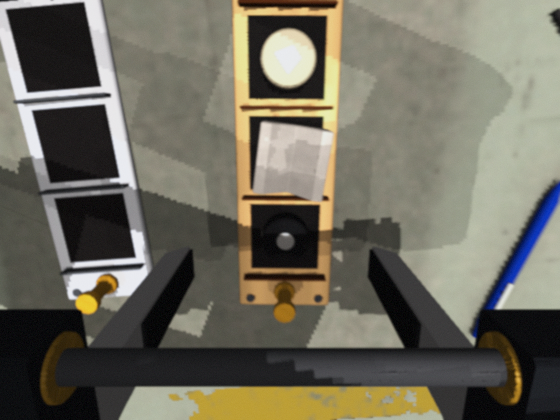

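Black sits centred ahead of the fingers (its face at 285,240), so I descend and grip.

Call:
drive_tool:
  deltas: "0 0.02 0.2 0 0 0 94; 0 0.02 0.38 0 0 0 94; 0 0.02 0.47 0 0 0 94; 0 0.02 0.47 0 0 0 94; 0 0.02 0.47 0 0 0 15"

```text
time: 4.95
tool_pos: [0.5624, -0.2154, 0.0153]
ee_rot: [3.139, 0.001, 1.476]
wrist_force: [-0.7, -0.9, -0.4]
width: 0.0889
finger_force: 0.0
```

Call:
drive_tool:
  deltas: "0 0 0 0 0 0 15; 0 0 0 0 0 0 15; 0 0 0 0 0 0 15; 0 0 0 0 0 0 15; 0 0 0 0 0 0 15"

```text
time: 5.45
tool_pos: [0.5614, -0.2149, 0.0136]
ee_rot: [3.141, 0.0, 1.476]
wrist_force: [0.4, 0.1, -0.1]
width: 0.049
finger_force: 0.0
```

Call:
drive_tool:
  deltas: "0 0 0.02 0 0 0 15; 0 0 0.02 0 0 0 15; 0 0 0.02 0 0 0 15; 0 0 0.02 0 0 0 15"

```text
time: 5.85
tool_pos: [0.5612, -0.2149, 0.0113]
ee_rot: [-3.141, -0.0, 1.476]
wrist_force: [-0.8, -0.2, -0.5]
width: 0.0286
finger_force: 30.0
```

```bash
python3 - <<'E'
from h import *
go(.436,-.032,.08,89.1)
E
```

```text
t 5.85 move [ 1.701 -1.421 -0.686] [-0.    -0.    -0.051]
```

Call:
drive_tool:
  deltas: "0 0 -0.2 0 0 0 15; 0 0 -0.5 0 0 0 15; 0.2 -0.2 -0.7 0 0 0 15; 0.6 -0.5 -0.7 0 0 0 15; 0.9 -0.8 -0.7 0 0 0 15"

```text
time: 6.35
tool_pos: [0.4902, -0.1166, 0.0825]
ee_rot: [3.139, -0.0, 1.475]
wrist_force: [0.1, 0.4, -0.1]
width: 0.0286
finger_force: 30.0
```

Call:
drive_tool:
  deltas: "0.3 -0.25 0 0 0 0 15; 0.6 -0.45 0 0 0 -0.02 15; 0.8 -0.62 0 0 0 -0.05 15; 0.8 -0.62 0 0 0 -0.05 15; 0.8 -0.62 0 0 0 -0.05 15"

```text
time: 6.85
tool_pos: [0.4365, -0.0322, 0.0819]
ee_rot: [3.14, 0.001, 1.554]
wrist_force: [-0.1, -0.1, 0.0]
width: 0.029
finger_force: 30.0
```

```bash
python3 - <<'E'
from h import *
go(.436,-.032,.013,89.1)
go(.436,-.032,.013,89.1)
s=wrist(); cv2.imwrite('pics/w4.png',s['img'][:,:,::-1])
E
```

```text
t 6.85 move [ 0.003 -0.006  0.689] [ 0.001  0.001 -0.   ]
t 6.85 move [ 0.003 -0.006  0.689] [ 0.001  0.001 -0.   ]
```

View pics/w4.png

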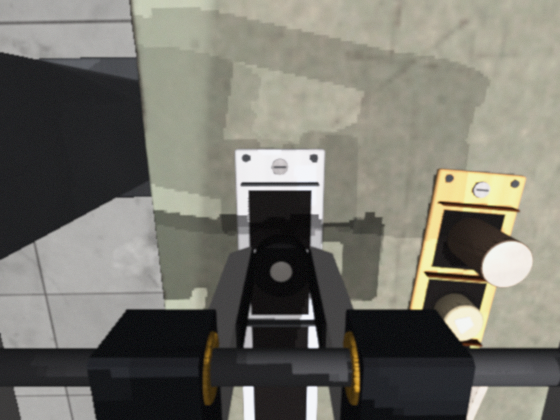

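The picture shows black held at (281,270), centred over the end pocket (mat starting at row 190, bar at row 322). I lower and release.

Call:
drive_tool:
  deltas: "0 0 0.25 0 0 0 15; 0 0 0.5 0 0 0 15; 0 0 0.65 0 0 0 15; 0 0 0.69 0 0 0 15; 0 0 0.7 0 0 0 15"

```text
time: 7.4
tool_pos: [0.4365, -0.0331, 0.0114]
ee_rot: [-3.141, 0.0, 1.552]
wrist_force: [0.3, -0.2, -0.5]
width: 0.0286
finger_force: 30.0
```

Call:
drive_tool:
  deltas: "0 0 0 0 0 0 15; 0 0 0 0 0 0 50; 0 0 0 0 0 0 94; 0 0 0 0 0 0 94; 0 0 0 0 0 0 94"

```text
time: 7.9
tool_pos: [0.4363, -0.0322, 0.0117]
ee_rot: [3.141, 0.0, 1.554]
wrist_force: [-0.7, 0.4, -0.1]
width: 0.057
finger_force: 0.0
```

Call:
drive_tool:
  deltas: "0 0 -0.05 0 0 0 94; 0 0 -0.2 0 0 0 94; 0 0 -0.5 0 0 0 94; 0 0 -0.7 0 0 0 94; 0 0 -0.7 0 0 0 94"

```text
time: 8.4
tool_pos: [0.4387, -0.0326, 0.0851]
ee_rot: [3.134, 0.002, 1.554]
wrist_force: [-0.0, 0.4, -0.2]
width: 0.0934
finger_force: 0.0
```

```bash
python3 - <<'E'
from h import *
go(.5685,-.162,.08,78)
s=snapshot('top'); a=snapshot('wrist')['img']
b=cv2.resize(s['img'][130:280,170:440],(560,311))
cv2.imwrite('pics/w5.png',np.vstack([a[150:400],b])[:,:,::-1])
print([(d['confidence'],d['xy'],ray(s,d['xy'],.02)) for d in finder.masks_of('top','mount_black')[:2]])
E
```

```text
t 8.4 move [-1.272  1.318  0.063] [0.005 0.    0.123]
[]
```

View pics/w5.png

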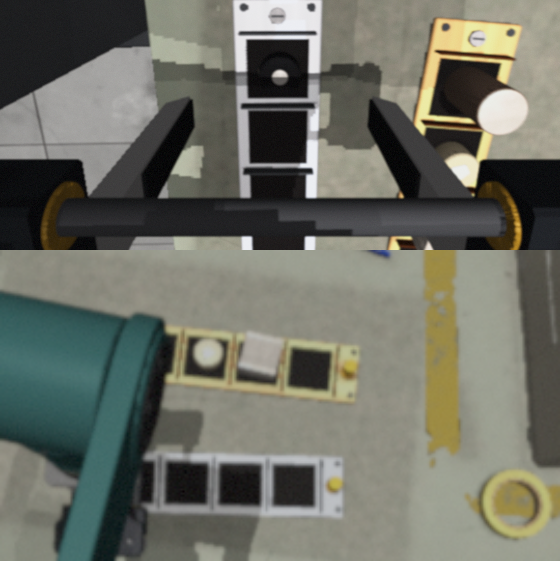

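Black stands mid-pocket, its face at (280,77) in the crop, with the others untouched. Next is the vee block.

Call:
drive_tool:
  deltas: "-0.3 0.3 0 0 0 0 94; -0.6 0.62 0 0 0 0 94; -0.9 0.95 0 0 0 0 94; -0.95 1 0 0 0 0 94"

```text
time: 8.95
tool_pos: [0.5357, -0.1315, 0.0787]
ee_rot: [-3.139, 0.0, 1.551]
wrist_force: [0.2, 0.5, -0.8]
width: 0.0941
finger_force: 0.0
```

Call:
drive_tool:
  deltas: "-0.32 0.32 0.06 0 0 0.06 94; -0.32 0.32 0.06 0 0 0.12 94; -0.32 0.32 0.06 0 0 0.12 94; -0.32 0.32 0.06 0 0 0.12 94"

```text
time: 9.35
tool_pos: [0.5648, -0.1604, 0.0744]
ee_rot: [-3.139, -0.001, 1.368]
wrist_force: [-0.8, -0.2, 0.2]
width: 0.0939
finger_force: 0.0
```

```bash
python3 - <<'E'
from h import *
go(.5685,-.162,.011,78)
s=wrist(); cv2.imwrite('pics/w6.png',s['img'][:,:,::-1])
d=finder.masks_of('wrist','vee_block')[0]; print(d['confidence'],d['xy'],ray(s,d['xy'],.034))
E
```

```text
t 9.35 move [-0.009  0.041  0.633] [-0.002 -0.     0.004]
0.77 [287.8, 233.1] [[ 0.57054127 -0.15970591]]
```

View pics/w6.png

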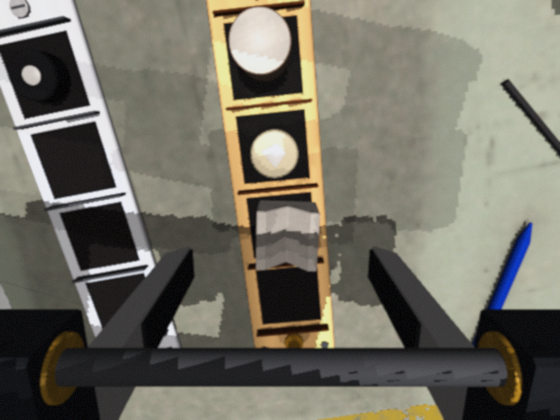

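The vee block at (287,236) lies square to the fingers and 4 mm to the right.

Call:
drive_tool:
  deltas: "0 0.04 0.25 0 0 0 94; 0 0.04 0.5 0 0 0 94; 0 0.04 0.63 0 0 0 94; 0 0.04 0.63 0 0 0 94; 0 0.04 0.63 0 0 0 20"

```text
time: 9.95
tool_pos: [0.5701, -0.162, 0.0133]
ee_rot: [3.141, 0.0, 1.366]
wrist_force: [-0.1, 0.1, 0.7]
width: 0.0888
finger_force: 0.0
```

Call:
drive_tool:
  deltas: "0 0 0 0 0 0 20; 0 0 0 0 0 0 20; 0 0 0 0 0 0 20; 0 0 0 0 0 0 20; 0 0 0 0 0 0 20"

```text
time: 10.45
tool_pos: [0.57, -0.1623, 0.0127]
ee_rot: [3.141, 0.0, 1.366]
wrist_force: [-0.1, -0.3, 0.6]
width: 0.049
finger_force: 0.0
```

Call:
drive_tool:
  deltas: "0 0 0 0 0 0 20; 0 0 0 0 0 0 20; 0 0 0 0 0 0 20"

```text
time: 10.75
tool_pos: [0.5693, -0.1621, 0.0125]
ee_rot: [-3.14, 0.0, 1.366]
wrist_force: [-3.2, -0.8, 2.3]
width: 0.0397
finger_force: 29.9
```

```bash
python3 - <<'E'
from h import *
go(.435,-.0875,.08,89.1)
E
```

```text
t 10.75 move [ 0.457 -1.468 -0.673] [-0.001  0.    -0.121]
```

Call:
drive_tool:
  deltas: "0 0 -0.2 0 0 0 20; 0 0 -0.5 0 0 0 20; 0.1 -0.2 -0.7 0 0 0 20; 0.2 -0.5 -0.7 0 0 0 20; 0.3 -0.9 -0.7 0 0 0 20"

```text
time: 11.25
tool_pos: [0.4882, -0.1142, 0.0824]
ee_rot: [3.14, -0.0, 1.365]
wrist_force: [-0.6, -1.1, -3.6]
width: 0.0398
finger_force: 29.9
```

Call:
drive_tool:
  deltas: "0.08 -0.3 0 0 0 -0.03 20; 0.16 -0.57 0 0 0 -0.08 20; 0.16 -0.57 0 0 0 -0.12 20; 0.16 -0.57 0 0 0 -0.12 20; 0.16 -0.57 0 0 0 -0.12 20"

```text
time: 11.75
tool_pos: [0.4354, -0.0872, 0.082]
ee_rot: [-3.142, -0.0, 1.553]
wrist_force: [0.3, -0.2, -3.7]
width: 0.04
finger_force: 29.9
```

```bash
python3 - <<'E'
from h import *
go(.435,-.0875,.0125,89.1)
E
```

```text
t 11.75 move [-0.003 -0.004  0.695] [-0.    -0.    -0.002]
```

Call:
drive_tool:
  deltas: "0 0 0.25 0 0 0 20; 0 0 0.5 0 0 0 20; 0 0 0.65 0 0 0 20; 0 0 0.69 0 0 0 20; 0 0 0.69 0 0 0 20"

```text
time: 12.25
tool_pos: [0.4357, -0.0874, 0.0133]
ee_rot: [-3.141, -0.0, 1.553]
wrist_force: [-0.3, -0.5, -2.9]
width: 0.0395
finger_force: 29.9
```

Call:
drive_tool:
  deltas: "0 0 0 0 0 0 20; 0 0 0 0 0 0 50; 0 0 0 0 0 0 94; 0 0 0 0 0 0 94; 0 0 0 0 0 0 94"

```text
time: 12.75
tool_pos: [0.4359, -0.0874, 0.0141]
ee_rot: [3.14, 0.001, 1.554]
wrist_force: [-0.5, -0.4, 0.2]
width: 0.0684
finger_force: 0.0
```

Call:
drive_tool:
  deltas: "0 0 -0.05 0 0 0 94; 0 0 -0.2 0 0 0 94; 0 0 -0.5 0 0 0 94; 0 0 -0.7 0 0 0 94; 0 0 -0.7 0 0 0 94"

```text
time: 13.25
tool_pos: [0.4379, -0.088, 0.0872]
ee_rot: [3.134, 0.002, 1.554]
wrist_force: [0.1, -0.6, -0.2]
width: 0.094
finger_force: 0.0
```

```bash
python3 - <<'E'
from h import *
go(.572,-.1085,.08,84.3)
s=wrist(); cv2.imwrite('pics/w7.png',s['img'][:,:,::-1])
for n,z in[('vee_block',.034),('mount_black',.02),('mount_cream',.022)]:
  print(n,[(d['confidence'],ray(s,d['xy'],z)) for d in finder.masks_of('wrist',n)[:1]])
E
```

```text
t 13.25 move [-0.183  1.343  0.083] [0.005 0.001 0.053]
vee_block [(0.9, array([[ 0.43865572, -0.08623802]]))]
mount_black [(0.98, array([[ 0.43715617, -0.03333038]]))]
mount_cream [(0.66, array([[ 0.56914528, -0.10707664]]))]
```

View pics/w7.png

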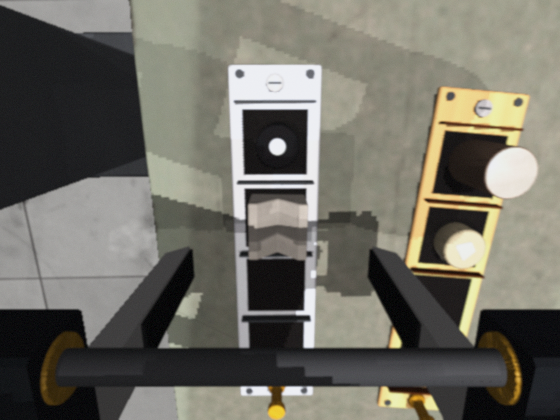

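Black (277,147) and the vee block (278,228) stand centred in their pockets. Cream, at (462,247), is next.

Call:
drive_tool:
  deltas: "-0.05 0.35 0 0 0 0 94; -0.1 0.7 0 0 0 0 94; -0.13 0.95 0 0 0 0 94; -0.13 0.95 0 0 0 0 94"

```text
time: 13.85
tool_pos: [0.5313, -0.1019, 0.0813]
ee_rot: [-3.139, -0.001, 1.554]
wrist_force: [-0.6, 0.5, -0.5]
width: 0.094
finger_force: 0.0
```

Call:
drive_tool:
  deltas: "-0.05 0.3 0.05 0 0 0.03 94; -0.05 0.38 0.08 0 0 0.05 94; -0.05 0.38 0.08 0 0 0.05 94; -0.05 0.38 0.08 0 0 0.05 94"

```text
time: 14.25
tool_pos: [0.5664, -0.1071, 0.0744]
ee_rot: [-3.139, -0.0, 1.476]
wrist_force: [-0.8, 0.5, -1.0]
width: 0.0941
finger_force: 0.0
```

```bash
python3 - <<'E'
from h import *
s=wrist()
d=finder.masks_of('wrist','mount_cream')[0]; print(d['confidence'],d['xy'],ray(s,d['xy'],.022))
go(.572,-.1085,.012,84.3)
E
```

```text
0.92 [287.0, 232.6] [[ 0.57119814 -0.10964344]]
t 14.35 move [-0.008  0.053  0.633] [-0.001 -0.     0.003]
```

Call:
drive_tool:
  deltas: "-0.02 0.04 0.25 0 0 0 94; -0.02 0.04 0.5 0 0 0 94; -0.02 0.04 0.63 0 0 0 94; -0.02 0.04 0.63 0 0 0 94; -0.02 0.04 0.63 0 0 0 15"

```text
time: 14.85
tool_pos: [0.5719, -0.1098, 0.0132]
ee_rot: [3.141, 0.0, 1.476]
wrist_force: [-0.2, -0.2, 0.2]
width: 0.0893
finger_force: 0.0
```

Call:
drive_tool:
  deltas: "0 0 0 0 0 0 15; 0 0 0 0 0 0 15; 0 0 0 0 0 0 15; 0 0 0 0 0 0 15; 0 0 0 0 0 0 15"

```text
time: 15.35
tool_pos: [0.572, -0.1098, 0.0127]
ee_rot: [3.141, 0.0, 1.476]
wrist_force: [0.1, 0.1, 0.0]
width: 0.0494
finger_force: 0.0
```

Call:
drive_tool:
  deltas: "0 0 0 0 0 0 15; 0 0 0 0 0 0 15; 0 0 0 0 0 0 15; 0 0 0 0 0 0 15"

```text
time: 15.75
tool_pos: [0.5718, -0.1098, 0.0124]
ee_rot: [-3.142, 0.0, 1.476]
wrist_force: [0.0, -0.7, -0.6]
width: 0.0285
finger_force: 30.0
```

```bash
python3 - <<'E'
from h import *
go(.434,-.1435,.08,89.1)
E
```

```text
t 15.75 move [-0.467 -1.34  -0.676] [-0.     0.    -0.051]
```

Call:
drive_tool:
  deltas: "0 0 -0.2 0 0 0 15; 0 0 -0.5 0 0 0 15; -0.1 -0.2 -0.7 0 0 0 15; -0.2 -0.5 -0.7 0 0 0 15; -0.3 -0.9 -0.7 0 0 0 15"

```text
time: 16.25
tool_pos: [0.4799, -0.1317, 0.0836]
ee_rot: [3.139, 0.001, 1.476]
wrist_force: [-0.0, -0.1, 0.3]
width: 0.029
finger_force: 30.0
```

Call:
drive_tool:
  deltas: "-0.08 -0.25 0 0 0 -0.03 15; -0.17 -0.44 0 0 0 -0.05 15; -0.17 -0.44 0 0 0 -0.05 15; -0.17 -0.44 0 0 0 -0.05 15"

```text
time: 16.65
tool_pos: [0.4344, -0.1439, 0.0828]
ee_rot: [3.14, 0.0, 1.553]
wrist_force: [0.4, -0.1, 0.7]
width: 0.0288
finger_force: 30.0
```

```bash
python3 - <<'E'
from h import *
go(.434,-.1435,.0125,89.1)
E
```

```text
t 16.65 move [ 0.004 -0.005  0.703] [ 0.001  0.    -0.002]
```

Call:
drive_tool:
  deltas: "0 0 0.25 0 0 0 15; 0 0 0.5 0 0 0 15; 0 0 0.65 0 0 0 15; 0 0 0.7 0 0 0 15; 0 0 0.7 0 0 0 15"

```text
time: 17.15
tool_pos: [0.435, -0.1434, 0.0126]
ee_rot: [-3.141, -0.0, 1.555]
wrist_force: [0.3, -0.5, 0.4]
width: 0.0289
finger_force: 30.0
```

Call:
drive_tool:
  deltas: "0 0 0 0 0 0 15; 0 0 0 0 0 0 50; 0 0 0 0 0 0 94; 0 0 0 0 0 0 94; 0 0 0 0 0 0 94"

```text
time: 17.65
tool_pos: [0.4341, -0.1439, 0.0126]
ee_rot: [3.141, 0.0, 1.554]
wrist_force: [0.2, 0.6, 0.1]
width: 0.057
finger_force: 0.0
```

Call:
drive_tool:
  deltas: "0 0 -0.05 0 0 0 94; 0 0 -0.2 0 0 0 94; 0 0 -0.5 0 0 0 94; 0 0 -0.75 0 0 0 94; 0 0 -0.8 0 0 0 94"

```text
time: 18.15
tool_pos: [0.4362, -0.1448, 0.0963]
ee_rot: [3.135, 0.003, 1.554]
wrist_force: [0.2, -0.3, 0.5]
width: 0.0933
finger_force: 0.0
```

```bash
python3 - <<'E'
from h import *
go(.577,-.05,.095,84.3)
s=wrist(); cv2.imwrite('pics/w8.png',s['img'][:,:,::-1])
for n,z in[('vee_block',.034),('mount_black',.02),('mount_cream',.024),('bar_stub',.03)]:
  print(n,[(d['confidence'],ray(s,d['xy'],z)) for d in finder.masks_of('wrist',n)[:1]])
E
```

```text
t 18.15 move [0.972 1.392 0.019] [0.004 0.002 0.053]
vee_block [(0.86, array([[ 0.43663097, -0.08928694]]))]
mount_black [(0.82, array([[ 0.43729458, -0.03312617]]))]
mount_cream [(0.55, array([[ 0.43831767, -0.14211966]]))]
bar_stub [(0.56, array([[ 0.5829814 , -0.04779176]]))]
```

View pics/w8.png

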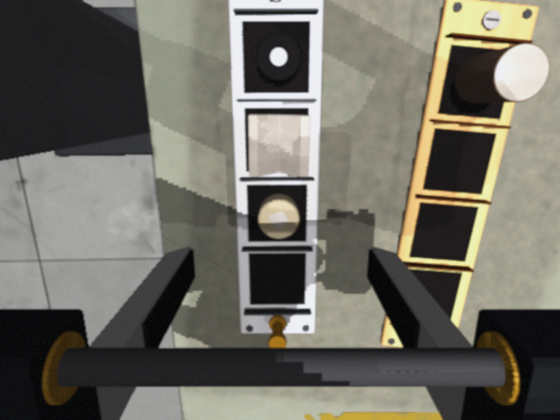

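All three are centred: black (278,57), vee (278,143), cream (278,216). The stub's top shows at (522,73).

Call:
drive_tool:
  deltas: "0.2 0.3 0 0 0 0 94; 0.4 0.6 0 0 0 0 94; 0.65 0.95 0 0 0 0 94; 0.65 0.95 0 0 0 0 94"

```text
time: 18.8
tool_pos: [0.5319, -0.0777, 0.0901]
ee_rot: [-3.14, -0.002, 1.558]
wrist_force: [-0.6, 0.0, -0.9]
width: 0.0939
finger_force: 0.0
```

Call:
drive_tool:
  deltas: "0.2 0.3 0 0 0 0.03 94; 0.32 0.43 0 0 0 0.05 94; 0.32 0.43 0 0 0 0.05 94; 0.32 0.43 0 0 0 0.05 94"

```text
time: 19.2
tool_pos: [0.5722, -0.0495, 0.0911]
ee_rot: [-3.138, 0.001, 1.476]
wrist_force: [-0.7, -0.6, -0.2]
width: 0.0938
finger_force: 0.0
```

```bash
python3 - <<'E'
from h import *
s=wrist(); print(robot.get_obs()['tool_pos'])
d=finder.masks_of('wrist','bar_stub')[0]; print(d['confidence'],d['xy'],ray(s,d['xy'],.045))
r=np.argwhere(d['region']);print(r.min(0),r.max(0))
go(.577,-.05,.016,84.3)
cv2.imwrite('pics/w9.png',s['img'][:,:,::-1])
E
```

```text
[ 0.57219263 -0.04973657  0.09145187]
0.84 [288.3, 226.0] [[ 0.57834149 -0.0454206 ]]
[194 263] [258 313]
t 19.3 move [0.004 0.048 0.758] [-0.001  0.     0.002]
```

View pics/w9.png

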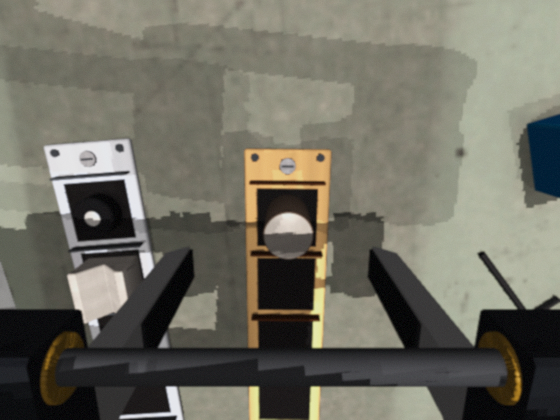

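The stub's top at (288,234) is centred lengthwise and about 4 mm to the right.

Call:
drive_tool:
  deltas: "0 0.05 0.3 0 0 0 94; 0 0.05 0.6 0 0 0 94; 0 0.05 0.75 0 0 0 94; 0 0.05 0.75 0 0 0 94; 0 0.05 0.75 0 0 0 15"

```text
time: 19.8
tool_pos: [0.5787, -0.0501, 0.0182]
ee_rot: [3.141, 0.0, 1.475]
wrist_force: [-0.3, -0.2, 0.8]
width: 0.0889
finger_force: 0.0
```

Call:
drive_tool:
  deltas: "0 0 0 0 0 0 15; 0 0 0 0 0 0 15; 0 0 0 0 0 0 15; 0 0 0 0 0 0 15; 0 0 0 0 0 0 15"

```text
time: 20.3
tool_pos: [0.5787, -0.0496, 0.0178]
ee_rot: [3.141, 0.0, 1.476]
wrist_force: [-0.9, -0.1, -0.0]
width: 0.0493
finger_force: 0.0
```

Call:
drive_tool:
  deltas: "0 0 0 0 0 0 15; 0 0 0 0 0 0 15; 0 0 0 0 0 0 15; 0 0 0 0 0 0 15"

```text
time: 20.7
tool_pos: [0.5781, -0.0495, 0.0174]
ee_rot: [-3.14, -0.0, 1.476]
wrist_force: [-1.9, 0.6, 0.5]
width: 0.031
finger_force: 30.0
```

```bash
python3 - <<'E'
from h import *
go(.4335,-.1995,.105,89.1)
E
```

```text
t 20.7 move [-1.631 -1.297 -0.875] [-0.001 -0.    -0.051]
```

Call:
drive_tool:
  deltas: "0 0 -0.2 0 0 0 15; 0 0 -0.5 0 0 0 15; -0.2 -0.2 -0.85 0 0 0 15; -0.5 -0.4 -0.87 0 0 0 15; -0.8 -0.65 -0.87 0 0 0 15"

```text
time: 21.2
tool_pos: [0.5069, -0.124, 0.1058]
ee_rot: [3.138, 0.001, 1.477]
wrist_force: [-0.6, 0.0, -3.0]
width: 0.0313
finger_force: 30.0
```

Call:
drive_tool:
  deltas: "-0.3 -0.25 0 0 0 0 15; -0.6 -0.45 0 0 0 -0.03 15; -0.83 -0.65 0 0 0 -0.05 15; -0.83 -0.65 0 0 0 -0.05 15; -0.83 -0.65 0 0 0 -0.05 15"

```text
time: 21.7
tool_pos: [0.4333, -0.1996, 0.1039]
ee_rot: [-3.142, -0.001, 1.552]
wrist_force: [0.9, 0.3, -1.9]
width: 0.0313
finger_force: 30.0
```

```bash
python3 - <<'E'
from h import *
go(.4335,-.1995,.0175,89.1)
E
```

```text
t 21.7 move [-0.     0.002  0.864] [-0.    -0.001 -0.002]
```

Call:
drive_tool:
  deltas: "0 0 0.3 0 0 0 15; 0 0 0.6 0 0 0 15; 0 0 0.8 0 0 0 15; 0 0 0.86 0 0 0 15; 0 0 0.87 0 0 0 15"

```text
time: 22.2
tool_pos: [0.4342, -0.1984, 0.0174]
ee_rot: [-3.141, -0.001, 1.556]
wrist_force: [-0.1, -0.1, -2.3]
width: 0.0312
finger_force: 30.0
```

Call:
drive_tool:
  deltas: "0 0 0 0 0 0 15; 0 0 0 0 0 0 50; 0 0 0 0 0 0 94; 0 0 0 0 0 0 94; 0 0 0 0 0 0 94"

```text
time: 22.7
tool_pos: [0.4341, -0.1998, 0.018]
ee_rot: [3.14, 0.001, 1.554]
wrist_force: [0.7, 0.6, -0.2]
width: 0.0598
finger_force: 0.0
```

Call:
drive_tool:
  deltas: "0 0 -0.05 0 0 0 94; 0 0 -0.2 0 0 0 94; 0 0 -0.5 0 0 0 94; 0 0 -0.9 0 0 0 94; 0 0 -1 0 0 0 94"

```text
time: 23.2
tool_pos: [0.4361, -0.201, 0.1228]
ee_rot: [3.134, 0.005, 1.554]
wrist_force: [0.2, 0.1, 0.7]
width: 0.0937
finger_force: 0.0
```

```bash
python3 - <<'E'
from h import *
s=wrist(); cv2.imwrite('pics/w10.png',s['img'][:,:,::-1])
for n,z in[('vee_block',.034),('mount_black',.02),('mount_cream',.024),('bar_stub',.045)]:
  print(n,[(d['confidence'],ray(s,d['xy'],z)) for d in finder.masks_of('wrist',n)[:1]])
E
```

```text
vee_block [(0.98, array([[ 0.43747754, -0.09081624]]))]
mount_black []
mount_cream [(0.97, array([[ 0.43726604, -0.1450641 ]]))]
bar_stub [(0.65, array([[ 0.43659912, -0.19414292]]))]
```

View pics/w10.png

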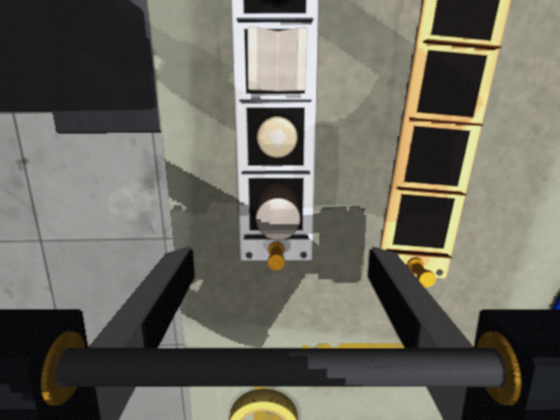

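The vee (277,60), cream (277,137) and stub (278,217) stand upright and centred. Black is just above the frame, undisturbed, and the gripper is clear.

```bash
python3 -c "
from bench import robot
print(robot.close_job())"
```

```text
the job is handed in; nothing more can be done
None
```

I moved all four pieces to the aluminium rack in reversed order (from the far end to the post: black mount, vee block, cream mount, bar stub) and handed the job in at about 23 s; the last pictures showed every piece upright and centred, but the hand-in returned no verdict.

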